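# Load the table caddy

## Robot

A 7-joint arm with a two-finger parallel gripper is mounted at the origin on a cart in front of the work surface, level with it; the furniture and walls round the work are solid. World frame = base frame: x ahead of the robot, y to its left, z up, the work surface at z = 0. Lengths are in m, angles in rad, forces in N, time in s.
With the tool pointing down it reaches from about 0.425 to 0.925 m from the base axis. Payload 6.8 kg.
Tool frame: the origin (TCP) lies midway between the tips of the shut fingers; the grasp point (between the pads) lies 19 mm behind it; z points along the fingers, y is the line along which they close (so a half turn about z gives the same grasp; the last joint's range is limited). The gripper opens to 85 mm and grips with 20 to 120 N. Pads are 22 mm wide; open, the fingers measure 114 mm over their backs; the gripper's body (76 mm by 85 mm) begins 54 mm behind the grasp point. The pads swing forward as they close: fully open they stand 13 mm farther back than shut.
Start: joints at [-1.425, 0.477, 0.022, 1.555, -0.011, 1.109, -0.083], TCP at [0.169, 0.653, 0.231] pointing down, gripper open.
Joint ranges: [-2.96, 2.96], [-0.34, 2.1], [-1.41, 1.46], [0.24, 2.44], [-1.37, 4.51], [0.17, 1.92], [-2.96, 2.96]. Speed limits (rad/s): [2.39, 2.39, 3.14, 3.14, 3.14, 3.14, 3.14].

## Interface

Orientations are given as a rotation vector (axis times angle).
In Python, from bench import get_obs, grab_frame, camera_params, r gives the robot as it stands.
- The arm moves only by the shell command python3 -m jog 'ROWS' [FORCE]. ROWS is JSON, a list of rows, each an object of numbers: "rx", "ry", "rz": the turn, a rotation vector about the world's x, y, z scaled (see below); "x", "y", "z": the shift along the world's x, y, z scaled (see below); "jaw": the opening, from -1 (shut) to 1 (fully open). In form: [{"rx": .., "ry": .., "rz": .., "x": .., "y": .., "z": .., "jaw": ..}, ...]. A call has 1 to 8 rows; each row shifts and turns the commanded pose from where the row before left it; what a row does not reach is not made up. The controller multiplies each number of a shift by 60 mm and each number of a turn by 10 degrees. A row lasts 1/8 s, in which the tool goes at most 62.5 mm and 10.7 degrees, less where a joint would pass 70% of its speed; a pose out of reach is approached as far as the arm can. A call with a number of a shift or a turn outside -1 to 1 is refused whole. A call with a gripper value outside its range is refused whole. The fingers move at their own pace and stop on an object; FORCE is the grip in N (left out, the last holds). Time passes only in rows, so rows that do not move let the fingers close. It gives the time, the measured TCP pose, the force, the opening and the grip force at its end, in the units of the state.
- get_obs(): the state, without advancing time (a new reading comes with each control period).
- grab_frame(name): name is "scene" or "side" or "wrist"; returns the picture (420x560x3 uint8, red, green, blue); there is no depth.
- camera_params(name): a dict with "fx", "fy", "cx", "cy" (pixels), "k1" (the pictures are not rectified: a ray, as slopes to the right and down, at radius r is drawn at 1 + k1 r^2 times it, then the intrinsics apply), "R" (3x3) and "t" (3): a world point X has camera coordinates R X + t. Camera axes: x right, y down, z forward; pixel columns grow to the right and rows downward; lengths in m; the calibration is good to about 2 mm. A picture is of the moment at which its call begins: read the wrist's pose just before it. camera_params takes no time and is no camera call; for the wrist camera it gives the pose at the moment of the call.
- r.hand_in(): hands the job in; it is judged then, once.
The state is a dict: "clock": time; "joints": joint angles; "qvel": joint speeds; "tau": joint torques, N m; "tcp_pos": TCP position; "orientation": TCP orientation; "contact_force": force on the tool from outside, world axes, zero at the start; "moment": the same for the moment, N m; "grip_width": finger opening in m; "gripper_force": force on a finger pad.
Only numpy, scipy, OpenCV 4.12 (cv2) and the standard library are available. Lean on these libraries where they do the work, as an engineer would, in place of code of your own. Each camera call takes 0.05 s, during which the arm holds its last target. There are 200 camera calls.

## Task

Load the wooden caddy from the things standing on the open worktop to its left: stand the food tin, the round-bellied jar of spread, the salt shaker and the dropper bottle upright in its four wells, the widest thing in the largest well and so on down to the slimmest in the smallest. Set each one down gently on the floor of its well rather than dropping it. Leave the two screw-capped spice jars and the black-lidded canister standing where they are; similar things stored along the back of the worktop are not wanted.

Things in the scene. Friction and masses are not known exactly. Their poses are not given: they have to be found in the camera images.
- caddy: Light wooden block, fixed, 190 (x) x 170 (y) x 36 mm high, turned any way round; low steel bails at its x ends reach out to 114 mm. Origin: centre of underside. Four open square wells, sides along its x and y, flat floors 8 mm above the worktop. Inside width at centre (x, y in its frame), mm: 90 at (-41.5, 32); 75 at (49, -37.5); 62 at (49, 41); 50 at (-41.5, -48).
- preserve_jar: Stands upright on the open front worktop, left of the caddy (y above it); origin at the centre of its underside, z up its axis (round: yaw does not matter). Squat, round-bellied clear jar of spread with a wide lid: 64 mm across the belly, 60 mm across the lid, 90 mm high, about 0.28 kg. Belongs in the 90 mm well.
- food_tin: Stands upright on the open front worktop, left of the caddy (y above it); origin at the centre of its underside, z up its axis (round: yaw does not matter). Closed food tin, a plain straight cylinder with metal ends: 57 mm across, 72 mm high, about 0.18 kg. Belongs in the 75 mm well.
- salt_shaker: Stands upright on the open front worktop, left of the caddy (y above it); origin at the centre of its underside, z up its axis (round: yaw does not matter). Clear salt shaker with a domed, pierced metal top, tapering upwards: 43 mm across at 30 mm height, 30 mm at 65 mm, then the cap, 34 mm across with near-upright sides from 66 to 80 mm, 90 mm high in all; best gripped by the cap, about 0.1 kg. Belongs in the 62 mm well.
- dropper_bottle: Stands upright on the open front worktop, left of the caddy (y above it); origin at the centre of its underside, z up its axis (round: yaw does not matter). Small brown glass dropper bottle: round body 33 mm across up to 70 mm, then a 24 mm collar and a slim rubber bulb, 102 mm high in all, about 0.07 kg. Grip its body. Belongs in the 50 mm well.
- spice_jar_a: Stands upright on the open front worktop, left of the caddy (y above it); origin at the centre of its underside, z up its axis (round: yaw does not matter). Spice jar, look-alike that stays: straight clear jar with a flat-topped screw cap as wide as the jar, 44 mm across, 104 mm high, loose. Not to be moved.
- spice_jar_b: Stands upright on the open front worktop, left of the caddy (y above it); origin at the centre of its underside, z up its axis (round: yaw does not matter). The other spice jar, of the same shape: 44 mm across, 104 mm high, loose. Not to be moved.
- canister: Stands upright on the open front worktop, left of the caddy (y above it); origin at the centre of its underside, z up its axis (round: yaw does not matter). Pale metal canister with a black lid, look-alike of the tin that stays: 67 mm across, 122 mm high, loose. Not to be moved.

How it is judged:
At the end, for the whole second after the job is handed in: Tin in the 75 mm well, jar in the 90, salt shaker in the 62, dropper bottle in the 50: axis within 16 mm of the well centre along each side, underside within 5 mm of the well floor, upright within 7 degrees, released, at rest; spice jars and canister upright, moved under 30 mm (x of preserve_jar in the frame of caddy between -0.0575 and -0.0255 m and y of preserve_jar in the frame of caddy between 0.016 and 0.048 m and height (world z) of preserve_jar between 0.003 and 0.013 m and angle between each of preserve_jar, food_tin, salt_shaker, dropper_bottle, spice_jar_a, spice_jar_b, canister's own z axis and vertical below 0.12 rad and linear speed of each of preserve_jar, food_tin, salt_shaker, dropper_bottle below 0.02 m/s and angular speed of each of preserve_jar, food_tin, salt_shaker, dropper_bottle below 0.2 rad/s and x of food_tin in the frame of caddy between 0.033 and 0.065 m and y of food_tin in the frame of caddy between -0.0535 and -0.0215 m and height (world z) of food_tin between 0.003 and 0.013 m and x of salt_shaker in the frame of caddy between 0.033 and 0.065 m and y of salt_shaker in the frame of caddy between 0.025 and 0.057 m and height (world z) of salt_shaker between 0.003 and 0.013 m and x of dropper_bottle in the frame of caddy between -0.0575 and -0.0255 m and y of dropper_bottle in the frame of caddy between -0.064 and -0.032 m and height (world z) of dropper_bottle between 0.003 and 0.013 m and distance of each of spice_jar_a, spice_jar_b, canister from where it was at the start of the episode below 0.03 m); the robot touches nothing.
It fails at once if a thing for the caddy is dropped (free fall of more than about 3 cm) ((contact force between preserve_jar and anything else below 0.02 N and linear speed of preserve_jar above 0.75 m/s) or (contact force between food_tin and anything else below 0.02 N and linear speed of food_tin above 0.75 m/s) or (contact force between salt_shaker and anything else below 0.02 N and linear speed of salt_shaker above 0.75 m/s) or (contact force between dropper_bottle and anything else below 0.02 N and linear speed of dropper_bottle above 0.75 m/s)).
It fails at once if a spice jar or the canister is carried off, pushed away (30 mm) or knocked over ((distance of spice_jar_a from where it was at the start of the episode above 0.03 m or angle between spice_jar_a's own z axis and vertical above 0.5 rad) or (distance of spice_jar_b from where it was at the start of the episode above 0.03 m or angle between spice_jar_b's own z axis and vertical above 0.5 rad) or (distance of canister from where it was at the start of the episode above 0.03 m or angle between canister's own z axis and vertical above 0.5 rad)).
It also fails if it takes over 109 s, if anything falls off the work surface, if the arm or the gripper's body presses on something with over 40 N, if the wrist force passes 120 N, or if a joint passes its speed limit or range.

## Working session

There is one attempt and no reset: what is moved stays moved. The work goes in short steps, Python scripts to look and compute and a shell command to move; the robot and the scene stay as the last step left them, time stands still between calls to the robot, and variables do not carry over. Pictures are saved under pics/ and viewed, at most 14 in all, crops included, and the job is handed in when it is done.

```bash
ls; mkdir -p pics; python3 - <<'E'
from bench import *
import cv2
o=get_obs(); print({k:(o[k]) for k in('clock','tcp_pos','orientation','grip_width','contact_force')})
for n in('scene','side'):
    p=camera_params(n); print(n,p)
    cv2.imwrite(f'pics/{n}0.png',cv2.resize(grab_frame(n)[:,:,::-1],(800,600)))
print(camera_params('wrist'))
E
```

```text
pics
{'clock': 0.0, 'tcp_pos': array([0.16939363, 0.65279579, 0.23034463]), 'orientation': array([-3.97697250e-01, -3.11624907e+00,  2.84487463e-03]), 'grip_width': 0.08549801773758665, 'contact_force': array([ 1.09583447, -0.16208119,  0.50964993])}
scene {'fx': 513.7539301054713, 'fy': 513.7539301054713, 'cx': 271.8601513983473, 'cy': 209.20398351411765, 'k1': -0.035576927609462024, 'R': array([[-0.59885046, -0.80085777, -0.00222733],
       [-0.38034709,  0.28685415, -0.87923307],
       [ 0.70477955, -0.52568197, -0.47638666]]), 't': array([0.36966219, 0.17643413, 1.08495981])}
side {'fx': 450.4321505199778, 'fy': 450.4321505199778, 'cx': 281.7266603935732, 'cy': 205.31352150011534, 'k1': -0.11305745455687292, 'R': array([[-0.99974118,  0.01971725, -0.01134931],
       [ 0.01794374,  0.37672137, -0.92615281],
       [-0.01398566, -0.92611675, -0.37697766]]), 't': array([ 0.47577143, -0.00699631,  1.30856479])}
{'fx': 328.95776218424976, 'fy': 328.95776218424976, 'cx': 279.0101945674191, 'cy': 211.82891746028523, 'k1': -0.06746819136677734, 'R': array([[ 0.25098013,  0.96799126, -0.00137993],
       [ 0.92740052, -0.24004681,  0.28688987],
       [ 0.27737564, -0.0732834 , -0.95796258]]), 't': array([-0.67457278, -0.03663568,  0.38036673])}
```

View pics/scene0.png

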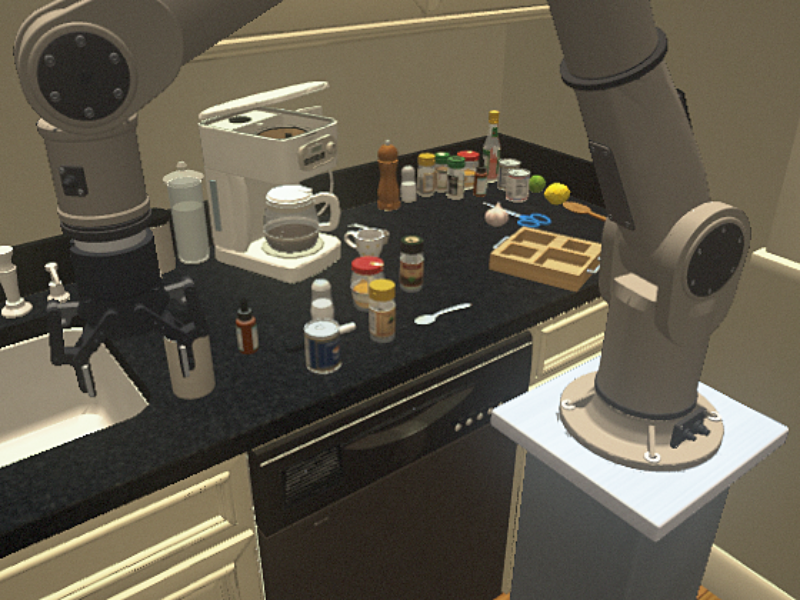

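View pics/side0.png

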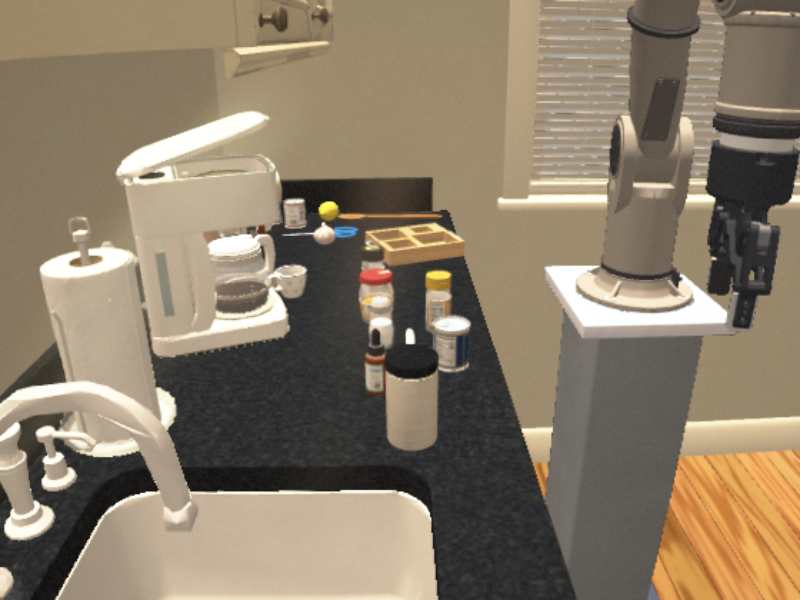

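The scene view shows the canister (190,360), dropper (247,330), shaker (321,300), tin (323,345), jar (367,283), yellow-cap spice jar (382,310), dark-cap spice jar (411,263) and caddy (548,255). The side view shows the same things from the left.

```bash
cat > h.py <<'E'
import numpy as np, cv2
from bench import *
def ray(p,u,v):
    K=np.array([[p['fx'],0,p['cx']],[0,p['fy'],p['cy']],[0,0,1]])
    d=cv2.undistortPoints(np.array([[[u,v]]],float),K,np.array([p['k1'],0,0,0]))[0,0]
    return -p['R'].T@p['t'], p['R'].T@np.r_[d,1]
def onz(p,u,v,z):
    c,d=ray(p,u,v); return (c+d*(z-c[2])/d[2])
def two(ra,rb):
    A=[];b=[]
    for c,d in(ra,rb):
        d=d/np.linalg.norm(d);M=np.eye(3)-np.outer(d,d);A.append(M);b.append(M@c)
    return np.linalg.lstsq(np.vstack(A),np.hstack(b),rcond=None)[0]
E
python3 - <<'E'
from h import *
np.set_printoptions(precision=3,suppress=True)
S,D=camera_params('scene'),camera_params('side')
k=.7
P=dict(tin=((322,329),(452,326),.072),jar=((367,263),(376,275),.09),yel=((382,286),(438,276),.104),blk=((411,241),(374,244),.104),salt=((321,283),(379,299),.09),drop=((242,305),(376,331),.102),can=(None,(412,358),.122))
for n,(a,b,z) in P.items():
    print(n, onz(S,a[0]*k,a[1]*k,z) if a else '', onz(D,b[0]*k,b[1]*k,z), two(ray(S,a[0]*k,a[1]*k),ray(D,b[0]*k,b[1]*k)) if a else '')
for u,v in((490,255),(520,229),(602,245),(573,278)): print(onz(S,u*k,v*k,.036))
for u,v in((366,234),(386,252),(463,242),(440,224)): print(onz(D,u*k,v*k,.036))
E
```

```text
tin [0.396 0.298 0.072] [0.405 0.31  0.072] [0.404 0.293 0.065]
jar [0.52  0.121 0.09 ] [0.525 0.128 0.09 ] [0.525 0.118 0.087]
yel [0.408 0.169 0.104] [0.417 0.176 0.104] [0.416 0.163 0.099]
blk [0.525 0.015 0.104] [ 0.531 -0.01   0.104] [0.529 0.012 0.106]
salt [0.503 0.231 0.09 ] [0.518 0.24  0.09 ] [0.518 0.222 0.082]
drop [0.494 0.387 0.102] [0.52  0.386 0.102] [0.519 0.375 0.092]
can  [0.473 0.506 0.122] 
[ 0.492 -0.166  0.036]
[ 0.55  -0.314  0.036]
[ 0.386 -0.39   0.036]
[ 0.319 -0.221  0.036]
[ 0.559 -0.304  0.036]
[ 0.509 -0.162  0.036]
[ 0.33  -0.227  0.036]
[ 0.372 -0.381  0.036]
```

```bash
python3 -m jog '[{"x":0.5,"y":-0.8,"z":0.15},{"x":0.54,"y":-0.83,"z":0.15},{"x":0.54,"y":-0.83,"z":0.15},{"x":0.54,"y":-0.83,"z":0.15},{"x":0.54,"y":-0.83,"z":0.15},{"x":0.54,"y":-0.83,"z":0.15},{"x":0.54,"y":-0.83,"z":0.15},{"x":0.54,"y":-0.83,"z":0.15}]'; python3 -m jog '[{"jaw":1},{"jaw":1}]'
python3 - <<'E'
from h import *
import json
p=camera_params('wrist'); f=grab_frame('wrist')
json.dump({k:np.asarray(v).tolist() for k,v in p.items()},open('w1.json','w'))
cv2.imwrite('pics/w1raw.png',f[:,:,::-1]); cv2.imwrite('pics/w1.png',cv2.resize(f[:,:,::-1],(800,600)))
E
```

```text
validation failed for argument at $[0]...
validation failed for argument at $[0]...
```

View pics/w1.png

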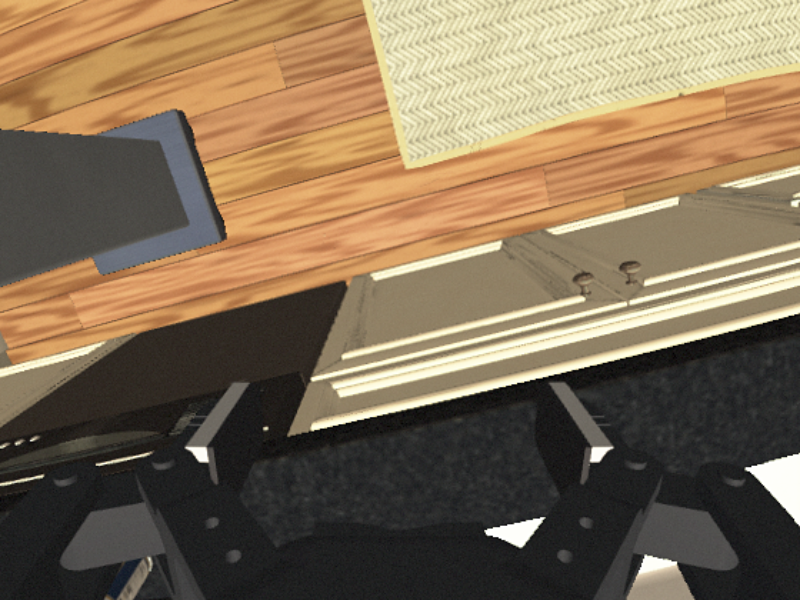

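The rows were refused, probably because every key is needed. The wrist view shows only the floor and the worktop edge, with the fingers at the bottom.

```bash
python3 -m jog '[{"rx":0,"ry":0,"rz":0,"x":0.62,"y":-0.76,"z":0.14,"jaw":1},{"rx":0,"ry":0,"rz":0,"x":0.62,"y":-0.76,"z":0.14,"jaw":1},{"rx":0,"ry":0,"rz":0,"x":0.62,"y":-0.76,"z":0.14,"jaw":1},{"rx":0,"ry":0,"rz":0,"x":0.62,"y":-0.76,"z":0.14,"jaw":1},{"rx":0,"ry":0,"rz":0,"x":0.62,"y":-0.76,"z":0.14,"jaw":1},{"rx":0,"ry":0,"rz":0,"x":0.62,"y":-0.76,"z":0.14,"jaw":1},{"rx":0,"ry":0,"rz":0,"x":0.62,"y":-0.76,"z":0.14,"jaw":1},{"rx":0,"ry":0,"rz":0,"x":0.62,"y":-0.76,"z":0.14,"jaw":1}]' 30; python3 -m jog '[{"rx":0,"ry":0,"rz":0,"x":0.5,"y":-0.6,"z":0.1,"jaw":1},{"rx":0,"ry":0,"rz":0,"x":0,"y":0,"z":0,"jaw":1},{"rx":0,"ry":0,"rz":0,"x":0,"y":0,"z":0,"jaw":1}]'
python3 - <<'E'
from h import *
import json
p=camera_params('wrist'); f=grab_frame('wrist')
json.dump({k:np.asarray(v).tolist() for k,v in p.items()},open('w1.json','w'))
cv2.imwrite('pics/w2raw.png',f[:,:,::-1]); cv2.imwrite('pics/w2.png',cv2.resize(f[:,:,::-1],(800,600)))
E
```

```text
clock: 1.15
tcp_pos: [0.4679, 0.2869, 0.2988]
orientation: [-0.397, -3.116, -0.0]
contact_force: [1.4, 0.9, 0.4]
grip_width: 0.0855
gripper_force: 0.0
clock: 1.52
tcp_pos: [0.4965, 0.2531, 0.3042]
orientation: [-0.397, -3.116, -0.0]
contact_force: [0.2, 1.1, 1.0]
grip_width: 0.0855
gripper_force: 0.0
```

View pics/w2.png

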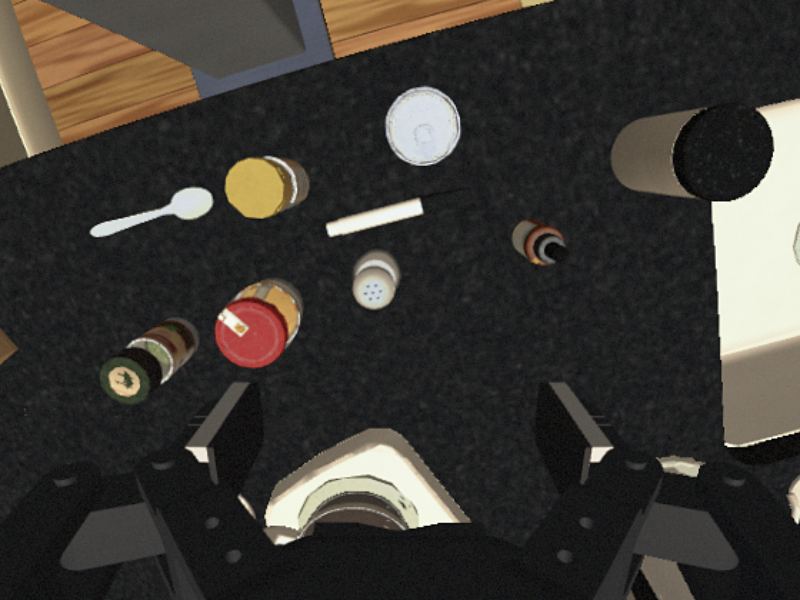

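The overhead wrist view shows the tin (423,125), jar lid (251,332), shaker top (374,287), dropper bulb (557,252), yellow cap (257,187), dark cap (127,379), canister lid (731,152). A knife and a spoon also lie on the worktop.

```bash
cat > w.py <<'E'
from h import *
import json
np.set_printoptions(precision=4,suppress=True)
p={k:np.array(v) for k,v in json.load(open('w1.json')).items()}
S,D=camera_params('scene'),camera_params('side');k=.7
P=dict(tin=((423,125),(322,329),(452,326),.072),jar=((251,332),(367,263),(376,275),.09),yel=((257,187),(382,286),(438,276),.104),blk=((127,379),(411,241),(374,244),.104),salt=((374,287),0,0,.085),drop=((557,252),0,0,.1),can=((731,152),0,0,.122))
for n,(a,b,c,z) in P.items(): print(n,onz(p,a[0]*k,a[1]*k,z))
print(-p['R'].T@p['t'])
# refine by colour: red lid, yellow lid, tin bright
f=cv2.imread('pics/w2raw.png'); h=cv2.cvtColor(f,cv2.COLOR_BGR2HSV)
for n,u,v,r,z,m in(('jar',251,332,45,.09,((h[...,0]<8)|(h[...,0]>170))&(h[...,1]>130)),('yel',257,187,40,.104,(h[...,0]>18)&(h[...,0]<32)&(h[...,1]>120)),('tin',423,125,50,.072,h[...,2]>110)):
    M=np.zeros(m.shape,np.uint8); cv2.circle(M,(int(u*k),int(v*k)),int(r*k),255,-1); M[~m]=0
    c=max(cv2.findContours(M,0,2)[0],key=cv2.contourArea); e=cv2.fitEllipse(cv2.convexHull(c)); print(n,np.array(e[0])/k,np.array(e[1])/k,onz(p,*e[0],z))
E
python3 w.py
```

```text
tin [0.4024 0.2971 0.072 ]
jar [0.5224 0.1226 0.09  ]
yel [0.4149 0.1697 0.104 ]
blk [0.5318 0.0132 0.104 ]
salt [0.5123 0.2293 0.085 ]
drop [0.5168 0.3718 0.1   ]
can [0.4717 0.4964 0.122 ]
[0.425  0.2721 0.4478]
jar [250.5881 332.1887] [69.6046 74.0304] [0.5224 0.1222 0.09  ]
yel [257.0572 187.2093] [60.8894 66.6225] [0.4151 0.1697 0.104 ]
tin [422.3352 125.5315] [75.0675 78.7013] [0.4026 0.2965 0.072 ]
```

```bash
python3 -m jog '[{"rx":0,"ry":0,"rz":0,"x":0.14,"y":-0.73,"z":-0.55,"jaw":1},{"rx":0,"ry":0,"rz":0,"x":0.14,"y":-0.73,"z":-0.55,"jaw":1},{"rx":0,"ry":0,"rz":0,"x":0.15,"y":-0.73,"z":-0.55,"jaw":1},{"rx":0,"ry":0,"rz":0,"x":0,"y":0,"z":0,"jaw":1},{"rx":0,"ry":0,"rz":0,"x":0,"y":0,"z":-0.95,"jaw":1},{"rx":0,"ry":0,"rz":0,"x":0,"y":0,"z":-0.95,"jaw":1},{"rx":0,"ry":0,"rz":0,"x":0,"y":0,"z":-0.65,"jaw":1},{"rx":0,"ry":0,"rz":0,"x":0,"y":0,"z":0,"jaw":1}]' 40
python3 - <<'E'
from h import *
cv2.imwrite('pics/s2.png',cv2.resize(grab_frame('scene')[110:320,180:460,::-1],(800,600)))
E
```

```text
clock: 2.58
tcp_pos: [0.5204, 0.1229, 0.0504]
orientation: [-0.392, -3.112, 0.003]
contact_force: [-0.1, 0.7, 0.4]
grip_width: 0.0855
gripper_force: 0.0
```

View pics/s2.png

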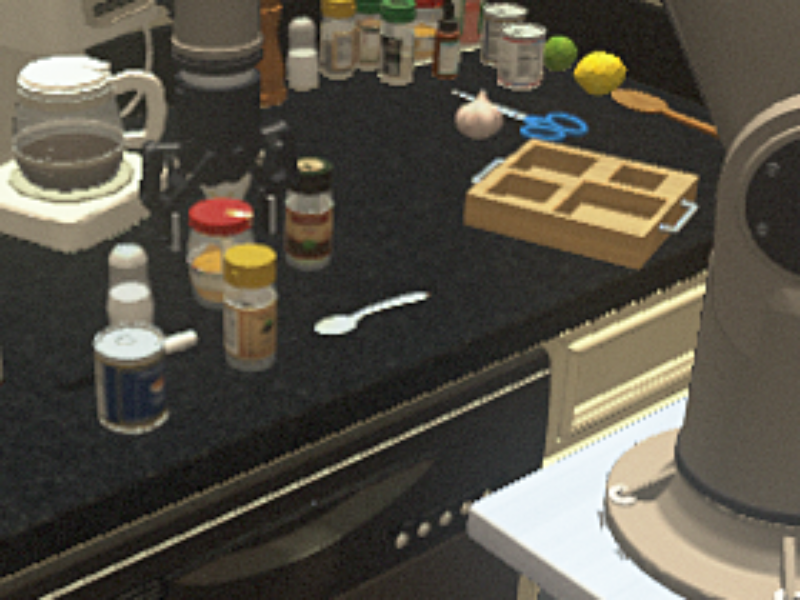

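The fingers straddle the red lid at (220,215) in the crop, and the caddy is clear.

```bash
python3 -m jog '[{"rx":0,"ry":0,"rz":0,"x":0.03,"y":0,"z":0,"jaw":-1},{"rx":0,"ry":0,"rz":0,"x":0,"y":0,"z":0,"jaw":-1},{"rx":0,"ry":0,"rz":0,"x":0,"y":0,"z":0,"jaw":-1},{"rx":0,"ry":0,"rz":0,"x":0,"y":0,"z":0,"jaw":-1},{"rx":0,"ry":0,"rz":0,"x":0,"y":0,"z":0,"jaw":-1},{"rx":0,"ry":0,"rz":0,"x":0,"y":0,"z":0.2,"jaw":-1}]' 40
```

```text
clock: 3.38
tcp_pos: [0.5247, 0.1213, 0.0657]
orientation: [0.398, 3.116, 0.001]
contact_force: [-0.2, -0.2, -3.4]
grip_width: 0.0587
gripper_force: 45.9
```

```bash
python3 -m jog '[{"rx":0,"ry":0,"rz":0,"x":0,"y":0,"z":0.6,"jaw":-1},{"rx":0,"ry":0,"rz":0,"x":0,"y":0,"z":0.95,"jaw":-1},{"rx":0,"ry":0,"rz":0,"x":0,"y":-0.4,"z":0.9,"jaw":-1},{"rx":0,"ry":0,"rz":0,"x":0,"y":-0.7,"z":0.7,"jaw":-1},{"rx":0,"ry":0,"rz":0,"x":0,"y":-0.9,"z":0.4,"jaw":-1},{"rx":0,"ry":0,"rz":0,"x":0,"y":-1,"z":0.2,"jaw":-1},{"rx":0,"ry":0,"rz":0,"x":0,"y":-1,"z":0.1,"jaw":-1},{"rx":0,"ry":0,"rz":0,"x":0,"y":-1,"z":0,"jaw":-1}]';python3 -m jog '[{"rx":0,"ry":0,"rz":0,"x":0,"y":-0.8,"z":0,"jaw":-1},{"rx":0,"ry":0,"rz":0,"x":0,"y":-0.2,"z":0,"jaw":-1},{"rx":0,"ry":0,"rz":0,"x":0,"y":0,"z":0,"jaw":-1}]'
python3 - <<'E'
from h import *
import json
p=camera_params('wrist'); f=grab_frame('wrist')
json.dump({k:np.asarray(v).tolist() for k,v in p.items()},open('w3.json','w'))
cv2.imwrite('pics/w3raw.png',f[:,:,::-1]); cv2.imwrite('pics/w3.png',cv2.resize(f[:,:,::-1],(800,600)))
E
```

```text
clock: 4.38
tcp_pos: [0.5245, -0.1804, 0.2975]
orientation: [0.396, 3.113, 0.002]
contact_force: [1.3, 0.4, -3.4]
grip_width: 0.0585
gripper_force: 45.7
clock: 4.75
tcp_pos: [0.5243, -0.239, 0.2961]
orientation: [0.4, 3.116, 0.001]
contact_force: [-0.4, 0.6, -4.2]
grip_width: 0.0589
gripper_force: 45.7
```

View pics/w3.png

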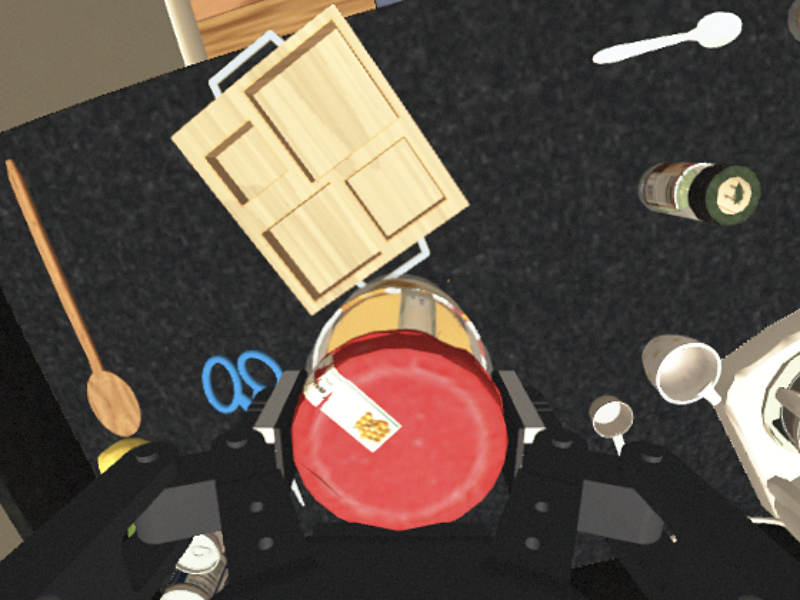

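The wrist view shows the caddy with top corners at (332,5), (468,204), (315,313), (173,137). The 90 well is at (325,100), the 50 at (245,160), the 62 at (397,187) and the 75 at (322,240). The jar hangs upright in the grip.

```bash
cat > c.py <<'E'
from h import *
import json
np.set_printoptions(precision=4,suppress=True)
p={k:np.array(v) for k,v in json.load(open('w3.json')).items()}
C=np.array([onz(p,u*.7,v*.7,.036)[:2] for u,v in((332,5),(468,204),(315,313),(173,137))])
L=np.array([(-95,85),(95,85),(95,-85),(-95,-85)])/1000
print(C,[np.linalg.norm(C[i]-C[i-1]) for i in range(4)])
X=(C[1]+C[2]-C[0]-C[3]);Y=(C[0]+C[3]-C[1]-C[2])
from scipy.spatial.transform import Rotation as R
z=np.zeros((4,1));c=C.mean(0)
r,_=R.align_vectors(np.hstack([C-c,z]),np.hstack([L,z]));M=r.as_matrix()[:2,:2];print(c,r.as_euler('xyz',degrees=True))
print('res',C-c-L@M.T)
for n,w in dict(jar=(-41.5,32),tin=(49,-37.5),salt=(49,41),drop=(-41.5,-48)).items():
    print(n,c+M@np.array(w)/1000)
E
python3 c.py
```

```text
[[ 0.3243 -0.2394]
 [ 0.5002 -0.1713]
 [ 0.5601 -0.3259]
 [ 0.3837 -0.3951]] [np.float64(0.16661958179511074), np.float64(0.18861602244942394), np.float64(0.16574882915264127), np.float64(0.18954187090949112)]
[ 0.4421 -0.2829] [ 0.      0.     21.1737]
res [[ 0.0015 -0.0014]
 [ 0.0003 -0.002 ]
 [-0.0012  0.002 ]
 [-0.0005  0.0014]]
jar [ 0.3918 -0.2681]
tin [ 0.5013 -0.3002]
salt [ 0.473 -0.227]
drop [ 0.4207 -0.3427]
```

```bash
python3 -m jog '[{"rx":0,"ry":0,"rz":0,"x":-0.74,"y":-0.16,"z":-0.3,"jaw":-1},{"rx":0,"ry":0,"rz":0,"x":-0.74,"y":-0.16,"z":-0.3,"jaw":-1},{"rx":0,"ry":0,"rz":0,"x":-0.73,"y":-0.16,"z":-0.3,"jaw":-1},{"rx":0,"ry":0,"rz":0,"x":0,"y":0,"z":-0.6,"jaw":-1},{"rx":0,"ry":0,"rz":0,"x":0,"y":0,"z":-0.9,"jaw":-1},{"rx":0,"ry":0,"rz":0,"x":0,"y":0,"z":-0.7,"jaw":-1},{"rx":0,"ry":0,"rz":0,"x":0,"y":0,"z":-0.4,"jaw":-1},{"rx":0,"ry":0,"rz":0,"x":0,"y":0,"z":0,"jaw":-1}]'
```

```text
clock: 5.8
tcp_pos: [0.3918, -0.2653, 0.0845]
orientation: [-0.393, -3.114, -0.003]
contact_force: [-0.3, 0.4, -3.2]
grip_width: 0.0583
gripper_force: 45.7
```

```bash
python3 -m jog '[{"rx":0,"ry":0,"rz":0,"x":0,"y":-0.05,"z":-0.25,"jaw":-1},{"rx":0,"ry":0,"rz":0,"x":0,"y":0,"z":0,"jaw":-1}]';  python3 -m jog '[{"rx":0,"ry":0,"rz":0,"x":0,"y":0,"z":-0.05,"jaw":-1},{"rx":0,"ry":0,"rz":0,"x":0,"y":0,"z":0,"jaw":-1}]'; python3 -m jog '[{"rx":0,"ry":0,"rz":0,"x":0,"y":0,"z":-0.05,"jaw":-1},{"rx":0,"ry":0,"rz":0,"x":0,"y":0,"z":0,"jaw":-1}]'
```

```text
clock: 6.05
tcp_pos: [0.3924, -0.2704, 0.0705]
orientation: [0.397, 3.116, 0.0]
contact_force: [-0.8, 1.2, -3.6]
grip_width: 0.0581
gripper_force: 45.7
clock: 6.3
tcp_pos: [0.3922, -0.2706, 0.0678]
orientation: [0.398, 3.116, 0.0]
contact_force: [0.1, 0.0, -3.3]
grip_width: 0.0587
gripper_force: 45.7
clock: 6.55
tcp_pos: [0.392, -0.2705, 0.0644]
orientation: [-0.398, -3.116, -0.0]
contact_force: [1.0, 0.3, -3.0]
grip_width: 0.059
gripper_force: 45.7
```

```bash
for i in 1; do python3 -m jog '[{"rx":0,"ry":0,"rz":0,"x":0,"y":0,"z":-0.04,"jaw":-1},{"rx":0,"ry":0,"rz":0,"x":0,"y":0,"z":0,"jaw":-1}]'; done; python3 -m jog '[{"rx":0,"ry":0,"rz":0,"x":0,"y":0,"z":-0.03,"jaw":-1},{"rx":0,"ry":0,"rz":0,"x":0,"y":0,"z":0,"jaw":-1}]'
```

```text
clock: 6.8
tcp_pos: [0.3923, -0.2708, 0.0632]
orientation: [0.398, 3.116, 0.001]
contact_force: [-4.0, 3.3, 13.7]
grip_width: 0.0587
gripper_force: 47.9
clock: 7.05
tcp_pos: [0.3925, -0.2709, 0.0631]
orientation: [0.399, 3.114, 0.003]
contact_force: [-10.2, 7.6, 40.7]
grip_width: 0.059
gripper_force: 51.0
```

```bash
python3 -m jog '[{"rx":0,"ry":0,"rz":0,"x":0,"y":0,"z":0.045,"jaw":-1},{"rx":0,"ry":0,"rz":0,"x":0,"y":0,"z":0,"jaw":-1}]';python3 -m jog '[{"rx":0,"ry":0,"rz":0,"x":0,"y":0,"z":0,"jaw":0.2},{"rx":0,"ry":0,"rz":0,"x":0,"y":0,"z":0,"jaw":0.6},{"rx":0,"ry":0,"rz":0,"x":0,"y":0,"z":0,"jaw":1},{"rx":0,"ry":0,"rz":0,"x":0,"y":0,"z":0,"jaw":1},{"rx":0,"ry":0,"rz":0,"x":0,"y":0,"z":0.3,"jaw":1},{"rx":0,"ry":0,"rz":0,"x":0,"y":0,"z":0.7,"jaw":1},{"rx":0,"ry":0,"rz":0,"x":0,"y":0,"z":0.9,"jaw":1},{"rx":0,"ry":0,"rz":0,"x":0,"y":0,"z":0.9,"jaw":1}]'
```

```text
clock: 7.3
tcp_pos: [0.3923, -0.2708, 0.0632]
orientation: [0.398, 3.116, -0.0]
contact_force: [-0.5, 0.2, 6.6]
grip_width: 0.0586
gripper_force: 46.9
clock: 8.3
tcp_pos: [0.3917, -0.2705, 0.2324]
orientation: [-0.398, -3.116, 0.0]
contact_force: [1.6, -0.1, -0.2]
grip_width: 0.085
gripper_force: 0.0
```

```bash
python3 -m jog '[{"rx":0,"ry":0,"rz":0,"x":0.25,"y":1,"z":0,"jaw":1},{"rx":0,"ry":0,"rz":0,"x":0.25,"y":1,"z":0,"jaw":1},{"rx":0,"ry":0,"rz":0,"x":0.25,"y":1,"z":0,"jaw":1},{"rx":0,"ry":0,"rz":0,"x":0.25,"y":1,"z":0,"jaw":1},{"rx":0,"ry":0,"rz":0,"x":-0.2,"y":1,"z":0,"jaw":1},{"rx":0,"ry":0,"rz":0,"x":-0.2,"y":1,"z":0,"jaw":1},{"rx":0,"ry":0,"rz":0,"x":-0.2,"y":1,"z":0,"jaw":1},{"rx":0,"ry":0,"rz":0,"x":-0.2,"y":1,"z":0,"jaw":1}]'
python3 -m jog '[{"rx":0,"ry":0,"rz":0,"x":0,"y":0.85,"z":0,"jaw":1},{"rx":0,"ry":0,"rz":0,"x":0,"y":0.6,"z":0,"jaw":1},{"rx":0,"ry":0,"rz":0,"x":0,"y":0,"z":0,"jaw":1},{"rx":0,"ry":0,"rz":0,"x":0,"y":0,"z":0,"jaw":1}]'
```

```text
clock: 9.3
tcp_pos: [0.4034, 0.2112, 0.2312]
orientation: [0.398, 3.116, 0.001]
contact_force: [1.3, -0.6, 0.6]
grip_width: 0.0854
gripper_force: 0.0
clock: 9.8
tcp_pos: [0.4041, 0.2953, 0.2307]
orientation: [-0.399, -3.116, 0.002]
contact_force: [0.6, -0.6, -0.4]
grip_width: 0.0853
gripper_force: 0.0
```

```bash
python3 -m jog '[{"rx":0,"ry":0,"rz":0,"x":-0.02,"y":0.02,"z":-0.9,"jaw":1},{"rx":0,"ry":0,"rz":0,"x":0,"y":0,"z":-0.95,"jaw":1},{"rx":0,"ry":0,"rz":0,"x":0,"y":0,"z":-0.9,"jaw":1},{"rx":0,"ry":0,"rz":0,"x":0,"y":0,"z":-0.53,"jaw":1},{"rx":0,"ry":0,"rz":0,"x":0,"y":0,"z":0,"jaw":1},{"rx":0,"ry":0,"rz":0,"x":0,"y":0,"z":0,"jaw":0}]'
python3 -m jog '[{"rx":0,"ry":0,"rz":0,"x":0,"y":0,"z":0,"jaw":-1},{"rx":0,"ry":0,"rz":0,"x":0,"y":0,"z":0,"jaw":-1},{"rx":0,"ry":0,"rz":0,"x":0,"y":0,"z":0,"jaw":-1},{"rx":0,"ry":0,"rz":0,"x":0,"y":0,"z":0,"jaw":-1}]'
python3 -m jog '[{"rx":0,"ry":0,"rz":0,"x":0,"y":0,"z":0.2,"jaw":-1},{"rx":0,"ry":0,"rz":0,"x":0,"y":0,"z":0,"jaw":-1}]'
```

```text
clock: 10.55
tcp_pos: [0.4039, 0.2973, 0.0355]
orientation: [0.4, 3.115, 0.002]
contact_force: [0.1, -0.4, 0.2]
grip_width: 0.0698
gripper_force: 0.0
clock: 11.05
tcp_pos: [0.404, 0.2979, 0.0362]
orientation: [0.399, 3.114, 0.003]
contact_force: [-1.0, -2.0, 6.5]
grip_width: 0.0566
gripper_force: 42.1
clock: 11.3
tcp_pos: [0.4037, 0.2984, 0.0479]
orientation: [0.397, 3.114, 0.004]
contact_force: [-0.2, -0.5, -2.5]
grip_width: 0.056
gripper_force: 43.0
```

```bash
python3 -m jog '[{"rx":0,"ry":0,"rz":0,"x":0,"y":0,"z":0.5,"jaw":-1},{"rx":0,"ry":0,"rz":0,"x":0,"y":0,"z":0.9,"jaw":-1},{"rx":0,"ry":0,"rz":0,"x":0,"y":-0.4,"z":0.9,"jaw":-1},{"rx":0,"ry":0,"rz":0,"x":0,"y":-0.7,"z":0.7,"jaw":-1},{"rx":0,"ry":0,"rz":0,"x":0.25,"y":-0.95,"z":0,"jaw":-1},{"rx":0,"ry":0,"rz":0,"x":0.25,"y":-0.95,"z":0,"jaw":-1},{"rx":0,"ry":0,"rz":0,"x":0.25,"y":-0.95,"z":0,"jaw":-1},{"rx":0,"ry":0,"rz":0,"x":0.25,"y":-0.95,"z":0,"jaw":-1}]'
python3 -m jog '[{"rx":0,"ry":0,"rz":0,"x":0.2,"y":-0.95,"z":0,"jaw":-1},{"rx":0,"ry":0,"rz":0,"x":0.2,"y":-0.95,"z":0,"jaw":-1},{"rx":0,"ry":0,"rz":0,"x":0.2,"y":-0.95,"z":0,"jaw":-1},{"rx":0,"ry":0,"rz":0,"x":0,"y":-0.95,"z":0,"jaw":-1},{"rx":0,"ry":0,"rz":0,"x":0,"y":-0.8,"z":0,"jaw":-1},{"rx":0,"ry":0,"rz":0,"x":0,"y":-0.46,"z":0,"jaw":-1},{"rx":0,"ry":0,"rz":0,"x":0,"y":0,"z":0,"jaw":-1},{"rx":0,"ry":0,"rz":0,"x":0,"y":0,"z":0,"jaw":-1}]'
python3 - <<'E'
from h import *
import json
p=camera_params('wrist'); f=grab_frame('wrist')
json.dump({k:np.asarray(v).tolist() for k,v in p.items()},open('w4.json','w'))
cv2.imwrite('pics/w4.png',cv2.resize(f[:,:,::-1],(800,600)))
E
```

```text
clock: 12.3
tcp_pos: [0.4629, 0.0019, 0.2266]
orientation: [0.397, 3.116, 0.001]
contact_force: [1.2, 0.2, -1.4]
grip_width: 0.0567
gripper_force: 43.5
clock: 13.3
tcp_pos: [0.4989, -0.2989, 0.226]
orientation: [-0.396, -3.116, -0.002]
contact_force: [-0.0, 0.4, -2.2]
grip_width: 0.0564
gripper_force: 43.5
```

View pics/w4.png

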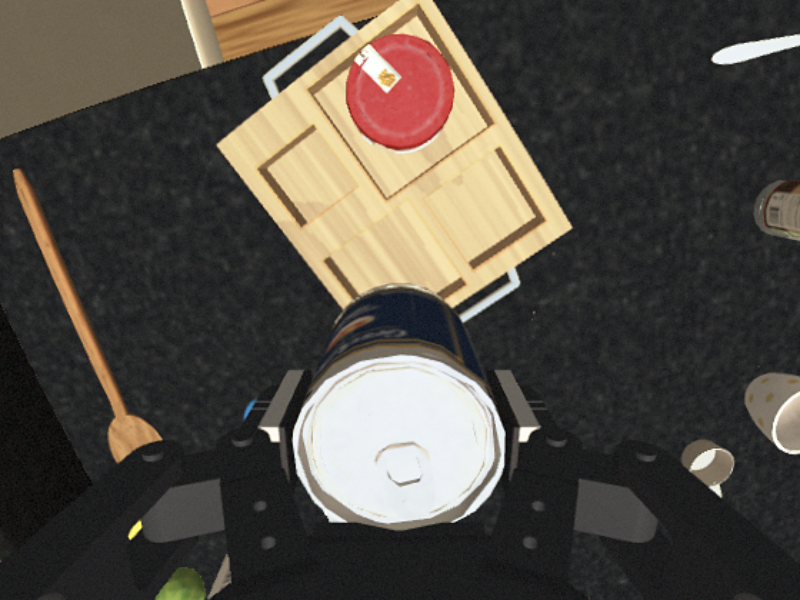

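The jar stands in the 90 well (lid at 400,92), and the tin hangs straight, above the 75 well.

```bash
python3 - <<'E'
from h import *
import json
np.set_printoptions(precision=4,suppress=True)
p={k:np.array(v) for k,v in json.load(open('w4.json')).items()}
a=np.radians(21.17);c=np.array([.4421,-.2829]);M=np.array([[np.cos(a),-np.sin(a)],[np.sin(a),np.cos(a)]])
for n,u,v,z in(('jar lid',400,92,.098),('+y+x corner',572,228,.036),('-x-y corner',218,147,.036)):
    w=onz(p,u*.7,v*.7,z)[:2]; print(n,w,M.T@(w-c))
E
python3 -m jog '[{"rx":0,"ry":0,"rz":0,"x":0.04,"y":-0.02,"z":-0.8,"jaw":-1},{"rx":0,"ry":0,"rz":0,"x":0,"y":0,"z":-0.9,"jaw":-1},{"rx":0,"ry":0,"rz":0,"x":0,"y":0,"z":-0.7,"jaw":-1},{"rx":0,"ry":0,"rz":0,"x":0,"y":0,"z":0,"jaw":-1}]'
```

```text
jar lid [ 0.3915 -0.2697] [-0.0424  0.0305]
+y+x corner [ 0.501  -0.1706] [0.0955 0.0834]
-x-y corner [ 0.3852 -0.3966] [-0.0941 -0.0854]
clock: 13.85
tcp_pos: [0.4995, -0.2984, 0.0796]
orientation: [-0.393, -3.11, -0.004]
contact_force: [0.3, -0.7, -1.4]
grip_width: 0.0562
gripper_force: 43.6
```

```bash
python3 -m jog '[{"rx":0,"ry":0,"rz":0,"x":0.02,"y":-0.02,"z":-0.3,"jaw":-1},{"rx":0,"ry":0,"rz":0,"x":0,"y":0,"z":-0.15,"jaw":-1},{"rx":0,"ry":0,"rz":0,"x":0,"y":0,"z":0,"jaw":-1}]'
python3 -m jog '[{"rx":0,"ry":0,"rz":0,"x":0,"y":0,"z":-0.04,"jaw":-1},{"rx":0,"ry":0,"rz":0,"x":0,"y":0,"z":0,"jaw":-1}]';python3 -m jog '[{"rx":0,"ry":0,"rz":0,"x":0,"y":0,"z":-0.04,"jaw":-1},{"rx":0,"ry":0,"rz":0,"x":0,"y":0,"z":0,"jaw":-1}]'
```

```text
clock: 14.22
tcp_pos: [0.5026, -0.3023, 0.0553]
orientation: [-0.397, -3.116, -0.0]
contact_force: [0.0, 0.7, -3.0]
grip_width: 0.0565
gripper_force: 43.6
clock: 14.48
tcp_pos: [0.5027, -0.3025, 0.0531]
orientation: [0.398, 3.116, -0.0]
contact_force: [-0.6, -0.1, -1.6]
grip_width: 0.0564
gripper_force: 43.6
clock: 14.72
tcp_pos: [0.5024, -0.3023, 0.0503]
orientation: [-0.398, -3.116, -0.0]
contact_force: [0.4, -1.0, -1.8]
grip_width: 0.0562
gripper_force: 43.6
```

```bash
python3 -m jog '[{"rx":0,"ry":0,"rz":0,"x":0,"y":0,"z":-0.05,"jaw":-1},{"rx":0,"ry":0,"rz":0,"x":0,"y":0,"z":0,"jaw":-1}]'
python3 -m jog '[{"rx":0,"ry":0,"rz":0,"x":0,"y":0,"z":-0.03,"jaw":-1},{"rx":0,"ry":0,"rz":0,"x":0,"y":0,"z":0,"jaw":-1}]'
```

```text
clock: 14.98
tcp_pos: [0.5023, -0.3023, 0.0471]
orientation: [-0.398, -3.116, -0.0]
contact_force: [0.8, -0.2, -2.1]
grip_width: 0.0565
gripper_force: 43.6
clock: 15.22
tcp_pos: [0.5024, -0.3024, 0.0455]
orientation: [-0.398, -3.116, -0.0]
contact_force: [0.0, 0.9, -1.5]
grip_width: 0.0563
gripper_force: 43.6
```

```bash
python3 -m jog '[{"rx":0,"ry":0,"rz":0,"x":0,"y":0,"z":-0.02,"jaw":-1},{"rx":0,"ry":0,"rz":0,"x":0,"y":0,"z":0,"jaw":-1}]'
```

```text
clock: 15.48
tcp_pos: [0.5025, -0.3024, 0.0444]
orientation: [0.398, 3.116, 0.0]
contact_force: [0.1, -0.0, -1.7]
grip_width: 0.0563
gripper_force: 43.9
```

```bash
python3 -m jog '[{"rx":0,"ry":0,"rz":0,"x":0,"y":0,"z":-0.02,"jaw":-1},{"rx":0,"ry":0,"rz":0,"x":0,"y":0,"z":0,"jaw":-1}]'
```

```text
clock: 15.72
tcp_pos: [0.5025, -0.3025, 0.0443]
orientation: [0.398, 3.116, 0.001]
contact_force: [-2.9, 3.1, 9.6]
grip_width: 0.0565
gripper_force: 44.9
```

```bash
python3 -m jog '[{"rx":0,"ry":0,"rz":0,"x":0,"y":0,"z":0.01,"jaw":0.2},{"rx":0,"ry":0,"rz":0,"x":0,"y":0,"z":0,"jaw":0.6},{"rx":0,"ry":0,"rz":0,"x":0,"y":0,"z":0,"jaw":0.9},{"rx":0,"ry":0,"rz":0,"x":0,"y":0,"z":0,"jaw":0.9},{"rx":0,"ry":0,"rz":0,"x":0,"y":0,"z":0.3,"jaw":0.9},{"rx":0,"ry":0,"rz":0,"x":0,"y":0,"z":0.7,"jaw":0.9},{"rx":0,"ry":0,"rz":0,"x":0,"y":0,"z":0.9,"jaw":0.9},{"rx":0,"ry":0,"rz":0,"x":0,"y":0.3,"z":0.9,"jaw":0.9}]'
python3 -m jog '[{"rx":0,"ry":0,"rz":0,"x":0.02,"y":0.95,"z":0,"jaw":0.9},{"rx":0,"ry":0,"rz":0,"x":0.02,"y":0.95,"z":0,"jaw":0.9},{"rx":0,"ry":0,"rz":0,"x":0.02,"y":1,"z":0,"jaw":0.9},{"rx":0,"ry":0,"rz":0,"x":0.02,"y":1,"z":0,"jaw":0.9},{"rx":0,"ry":0,"rz":0,"x":0.02,"y":1,"z":0,"jaw":0.9},{"rx":0,"ry":0,"rz":0,"x":0.02,"y":1,"z":0,"jaw":0.9},{"rx":0,"ry":0,"rz":0,"x":0.02,"y":1,"z":0,"jaw":0.9},{"rx":0,"ry":0,"rz":0,"x":0.02,"y":1,"z":0,"jaw":0.9}]'
python3 -m jog '[{"rx":0,"ry":0,"rz":0,"x":0,"y":0.65,"z":0,"jaw":0.9},{"rx":0,"ry":0,"rz":0,"x":0,"y":0,"z":0,"jaw":0.9},{"rx":0,"ry":0,"rz":0,"x":0,"y":0,"z":0,"jaw":0.9}]'
python3 - <<'E'
from h import *
import json
p=camera_params('wrist'); f=grab_frame('wrist')
json.dump({k:np.asarray(v).tolist() for k,v in p.items()},open('w5.json','w'))
cv2.imwrite('pics/w5.png',cv2.resize(f[:,:,::-1],(800,600)))
E
```

```text
clock: 16.73
tcp_pos: [0.502, -0.2858, 0.2148]
orientation: [0.402, 3.115, -0.002]
contact_force: [0.8, 0.0, 0.4]
grip_width: 0.0812
gripper_force: 0.0
clock: 17.73
tcp_pos: [0.5122, 0.1913, 0.2133]
orientation: [0.398, 3.115, 0.001]
contact_force: [0.9, -0.2, 0.1]
grip_width: 0.0813
gripper_force: 0.0
clock: 18.1
tcp_pos: [0.5123, 0.2275, 0.2125]
orientation: [0.399, 3.115, -0.001]
contact_force: [-0.5, -0.8, -0.4]
grip_width: 0.0813
gripper_force: 0.0
```

View pics/w5.png

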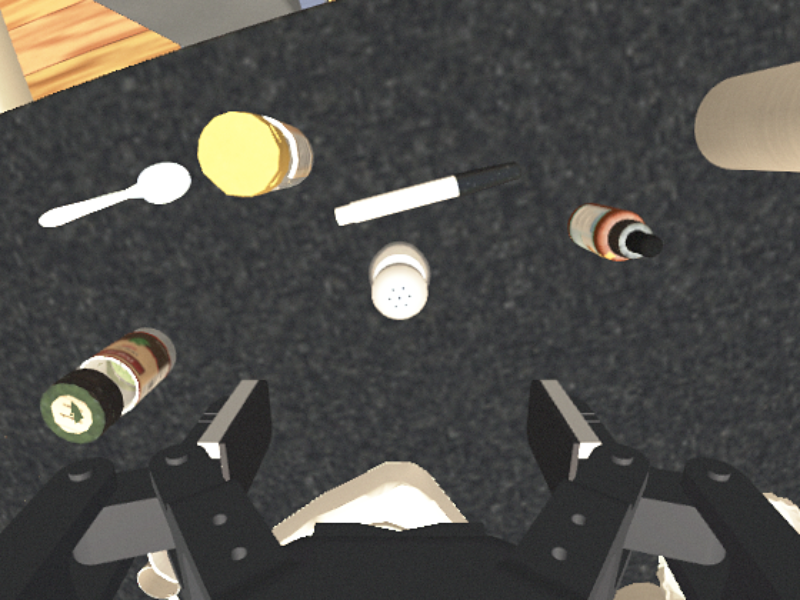

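The shaker cap is centred at (400,291) with the holes at (400,296), and the dropper bulb tip is at (650,245). The neighbours are undisturbed.

```bash
python3 - <<'E'
from h import *
import json
np.set_printoptions(precision=4,suppress=True)
p={k:np.array(v) for k,v in json.load(open('w5.json')).items()}
for n,u,v,z in(('cap',399.5,291,.078),('holes',400,296,.09),('drop tip',650,245,.1),('drop body base',583,229,.0),('dropbody top',622,234,.07)): print(n,onz(p,u*.7,v*.7,z))
E
python3 -m jog '[{"rx":0,"ry":0,"rz":0,"x":0,"y":0.03,"z":-0.6,"jaw":0.9},{"rx":0,"ry":0,"rz":0,"x":0,"y":0,"z":-0.9,"jaw":0.9},{"rx":0,"ry":0,"rz":0,"x":0,"y":0,"z":-0.5,"jaw":0.9},{"rx":0,"ry":0,"rz":0,"x":0,"y":0,"z":0,"jaw":0.9},{"rx":0,"ry":0,"rz":0,"x":0,"y":0,"z":0,"jaw":0.9}]' 30
```

```text
cap [0.5143 0.228  0.078 ]
holes [0.5142 0.2283 0.09  ]
drop tip [0.5178 0.372  0.1   ]
drop body base [0.5227 0.3709 0.    ]
dropbody top [0.5156 0.37   0.07  ]
clock: 18.77
tcp_pos: [0.5133, 0.2298, 0.0933]
orientation: [0.4, 3.114, 0.001]
contact_force: [-0.0, -0.1, 0.2]
grip_width: 0.0808
gripper_force: 0.0
```

```bash
python3 -m jog '[{"rx":0,"ry":0,"rz":0,"x":0.01,"y":-0.02,"z":-0.5,"jaw":0.7},{"rx":0,"ry":0,"rz":0,"x":0,"y":0,"z":-0.26,"jaw":0.4},{"rx":0,"ry":0,"rz":0,"x":0,"y":0,"z":0,"jaw":0.1},{"rx":0,"ry":0,"rz":0,"x":0,"y":0,"z":0,"jaw":0.0}]'
python3 -m jog '[{"rx":0,"ry":0,"rz":0,"x":0,"y":0,"z":0,"jaw":-1},{"rx":0,"ry":0,"rz":0,"x":0,"y":0,"z":0,"jaw":-1},{"rx":0,"ry":0,"rz":0,"x":0,"y":0,"z":0,"jaw":-1},{"rx":0,"ry":0,"rz":0,"x":0,"y":0,"z":0,"jaw":-1},{"rx":0,"ry":0,"rz":0,"x":0,"y":0,"z":0,"jaw":-1}]'
python3 -m jog '[{"rx":0,"ry":0,"rz":0,"x":0,"y":0,"z":0.2,"jaw":-1},{"rx":0,"ry":0,"rz":0,"x":0,"y":0,"z":0,"jaw":-1},{"rx":0,"ry":0,"rz":0,"x":0,"y":0,"z":0,"jaw":-1}]'
```

```text
clock: 19.27
tcp_pos: [0.5134, 0.2295, 0.0472]
orientation: [0.398, 3.115, 0.001]
contact_force: [-0.1, -0.5, 0.6]
grip_width: 0.0429
gripper_force: 0.0
clock: 19.9
tcp_pos: [0.5136, 0.2294, 0.0474]
orientation: [0.398, 3.115, 0.002]
contact_force: [-2.0, -1.7, 6.3]
grip_width: 0.0353
gripper_force: 29.7
clock: 20.27
tcp_pos: [0.5126, 0.2294, 0.0583]
orientation: [0.397, 3.116, 0.0]
contact_force: [-0.7, 0.5, -1.4]
grip_width: 0.0351
gripper_force: 29.9
```

```bash
python3 -m jog '[{"rx":0,"ry":0,"rz":0,"x":0,"y":0,"z":0.6,"jaw":-1},{"rx":0,"ry":0,"rz":0,"x":0,"y":0,"z":0.95,"jaw":-1},{"rx":0,"ry":0,"rz":0,"x":0,"y":-0.3,"z":0.9,"jaw":-1},{"rx":0,"ry":0,"rz":0,"x":-0.1,"y":-0.9,"z":0,"jaw":-1},{"rx":0,"ry":0,"rz":0,"x":-0.1,"y":-1,"z":0,"jaw":-1},{"rx":0,"ry":0,"rz":0,"x":-0.1,"y":-1,"z":0,"jaw":-1},{"rx":0,"ry":0,"rz":0,"x":-0.1,"y":-1,"z":0,"jaw":-1},{"rx":0,"ry":0,"rz":0,"x":-0.1,"y":-1,"z":0,"jaw":-1}]'
python3 -m jog '[{"rx":0,"ry":0,"rz":0,"x":-0.1,"y":-1,"z":0,"jaw":-1},{"rx":0,"ry":0,"rz":0,"x":-0.06,"y":-0.9,"z":0,"jaw":-1},{"rx":0,"ry":0,"rz":0,"x":0,"y":-0.5,"z":0,"jaw":-1},{"rx":0,"ry":0,"rz":0,"x":0,"y":0,"z":0,"jaw":-1},{"rx":0,"ry":0,"rz":0,"x":0,"y":0,"z":0,"jaw":-1}]'
python3 - <<'E'
from h import *
import json
p=camera_params('wrist'); f=grab_frame('wrist')
json.dump({k:np.asarray(v).tolist() for k,v in p.items()},open('w6.json','w'))
cv2.imwrite('pics/w6.png',cv2.resize(f[:,:,::-1],(800,600)))
E
```

```text
clock: 21.28
tcp_pos: [0.482, -0.0845, 0.2051]
orientation: [0.397, 3.116, 0.0]
contact_force: [0.7, 0.5, -0.4]
grip_width: 0.035
gripper_force: 30.0
clock: 21.9
tcp_pos: [0.473, -0.2258, 0.2048]
orientation: [-0.396, -3.115, -0.001]
contact_force: [-0.5, 0.1, -0.5]
grip_width: 0.0347
gripper_force: 30.1
```

View pics/w6.png

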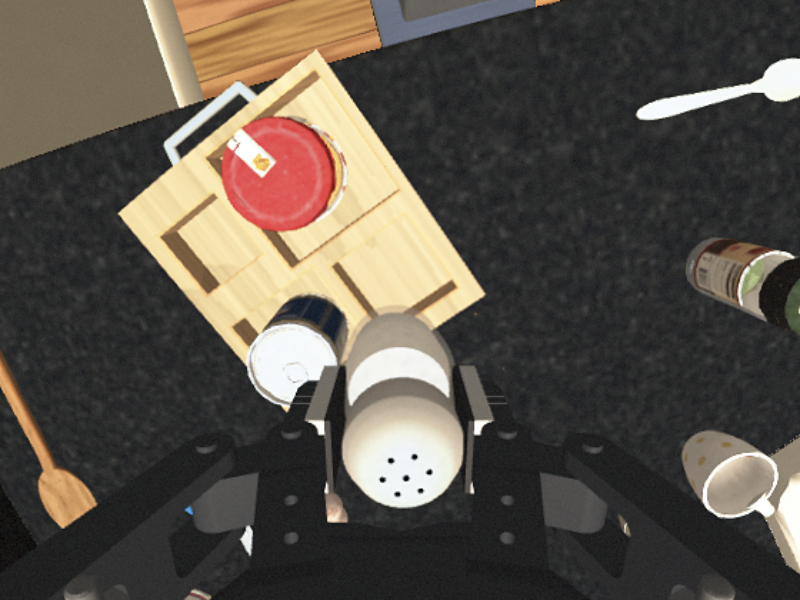

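The tin stands in the 75 well (top at 294,360). The shaker hangs straight above the 62 well, whose far corner is at (455,285).

```bash
python3 - <<'E'
from h import *
import json
np.set_printoptions(precision=4,suppress=True)
p={k:np.array(v) for k,v in json.load(open('w6.json')).items()}
a=np.radians(21.17);c=np.array([.4421,-.2829]);M=np.array([[np.cos(a),-np.sin(a)],[np.sin(a),np.cos(a)]])
for n,u,v,z in(('tin',294,360,.08),('jar',278,173,.098)): print(n,M.T@(onz(p,u*.7,v*.7,z)[:2]-c))
E
python3 -m jog '[{"rx":0,"ry":0,"rz":0,"x":0,"y":-0.02,"z":-0.6,"jaw":-1},{"rx":0,"ry":0,"rz":0,"x":0,"y":0,"z":-0.9,"jaw":-1},{"rx":0,"ry":0,"rz":0,"x":0,"y":0,"z":-0.6,"jaw":-1},{"rx":0,"ry":0,"rz":0,"x":0,"y":0,"z":-0.1,"jaw":-1},{"rx":0,"ry":0,"rz":0,"x":0,"y":0,"z":0,"jaw":-1}]'
```

```text
tin [ 0.047  -0.0355]
jar [-0.0431  0.0322]
clock: 22.58
tcp_pos: [0.4737, -0.2275, 0.0739]
orientation: [0.396, 3.116, 0.0]
contact_force: [-0.1, -0.7, -1.1]
grip_width: 0.0349
gripper_force: 30.0
```

```bash
python3 -m jog '[{"rx":0,"ry":0,"rz":0,"x":0,"y":0,"z":-0.15,"jaw":-1},{"rx":0,"ry":0,"rz":0,"x":0,"y":0,"z":-0.09,"jaw":-1},{"rx":0,"ry":0,"rz":0,"x":0,"y":0,"z":0,"jaw":-1}]'
python3 -m jog '[{"rx":0,"ry":0,"rz":0,"x":0,"y":0,"z":-0.04,"jaw":-1},{"rx":0,"ry":0,"rz":0,"x":0,"y":0,"z":0,"jaw":-1}]'
```

```text
clock: 22.95
tcp_pos: [0.473, -0.2279, 0.0588]
orientation: [-0.398, -3.116, -0.0]
contact_force: [0.4, -0.4, -0.5]
grip_width: 0.0352
gripper_force: 30.0
clock: 23.2
tcp_pos: [0.473, -0.228, 0.0564]
orientation: [-0.398, -3.116, -0.0]
contact_force: [-0.5, -0.5, -0.5]
grip_width: 0.0347
gripper_force: 30.0
```

```bash
python3 -m jog '[{"rx":0,"ry":0,"rz":0,"x":0,"y":0,"z":-0.02,"jaw":-1},{"rx":0,"ry":0,"rz":0,"x":0,"y":0,"z":0,"jaw":-1}]'
```

```text
clock: 23.45
tcp_pos: [0.4734, -0.2282, 0.0556]
orientation: [0.398, 3.116, -0.0]
contact_force: [-0.3, -1.0, 2.2]
grip_width: 0.0349
gripper_force: 30.5
```

```bash
python3 -m jog '[{"rx":0,"ry":0,"rz":0,"x":0,"y":0,"z":-0.015,"jaw":-1},{"rx":0,"ry":0,"rz":0,"x":0,"y":0,"z":0,"jaw":-1}]'
```

```text
clock: 23.7
tcp_pos: [0.4739, -0.2285, 0.0554]
orientation: [0.398, 3.114, 0.0]
contact_force: [-1.9, 0.8, 10.6]
grip_width: 0.0348
gripper_force: 31.4
```

```bash
python3 -m jog '[{"rx":0,"ry":0,"rz":0,"x":0,"y":0,"z":0.015,"jaw":-0.1},{"rx":0,"ry":0,"rz":0,"x":0,"y":0,"z":0,"jaw":0.1},{"rx":0,"ry":0,"rz":0,"x":0,"y":0,"z":0,"jaw":0.2},{"rx":0,"ry":0,"rz":0,"x":0,"y":0,"z":0,"jaw":0.2},{"rx":0,"ry":0,"rz":0,"x":0,"y":0,"z":0.3,"jaw":0.2},{"rx":0,"ry":0,"rz":0,"x":0,"y":0,"z":0.7,"jaw":0.2},{"rx":0,"ry":0,"rz":0,"x":0,"y":0,"z":0.9,"jaw":0.2},{"rx":0,"ry":0,"rz":0,"x":0,"y":0.2,"z":0.7,"jaw":0.2}]'
python3 -m jog '[{"rx":0,"ry":0,"rz":0,"x":0.1,"y":0.95,"z":0,"jaw":0.5},{"rx":0,"ry":0,"rz":0,"x":0.1,"y":0.95,"z":0,"jaw":0.5},{"rx":0,"ry":0,"rz":0,"x":0.1,"y":1,"z":0,"jaw":0.5},{"rx":0,"ry":0,"rz":0,"x":0.1,"y":1,"z":0,"jaw":0.5},{"rx":0,"ry":0,"rz":0,"x":0.1,"y":1,"z":0,"jaw":0.5},{"rx":0,"ry":0,"rz":0,"x":0.1,"y":1,"z":0,"jaw":0.5},{"rx":0,"ry":0,"rz":0,"x":0.1,"y":1,"z":0,"jaw":0.5},{"rx":0,"ry":0,"rz":0,"x":0,"y":1,"z":0,"jaw":0.5}]'
python3 -m jog '[{"rx":0,"ry":0,"rz":0,"x":0,"y":0.95,"z":0,"jaw":0.5},{"rx":0,"ry":0,"rz":0,"x":0,"y":0.85,"z":0,"jaw":0.5},{"rx":0,"ry":0,"rz":0,"x":0,"y":0,"z":0,"jaw":0.5},{"rx":0,"ry":0,"rz":0,"x":0,"y":0,"z":0,"jaw":0.5}]'
python3 - <<'E'
from h import *
import json
p=camera_params('wrist'); f=grab_frame('wrist')
json.dump({k:np.asarray(v).tolist() for k,v in p.items()},open('w7.json','w'))
cv2.imwrite('pics/w7.png',cv2.resize(f[:,:,::-1],(800,600)))
E
```

```text
clock: 24.7
tcp_pos: [0.4732, -0.2172, 0.2145]
orientation: [0.401, 3.113, -0.001]
contact_force: [0.9, 0.9, -0.7]
grip_width: 0.0512
gripper_force: 0.0
clock: 25.7
tcp_pos: [0.5155, 0.2596, 0.2127]
orientation: [0.399, 3.114, 0.001]
contact_force: [1.7, -1.0, 0.3]
grip_width: 0.0639
gripper_force: 0.0
clock: 26.2
tcp_pos: [0.5153, 0.3651, 0.2119]
orientation: [0.398, 3.115, -0.001]
contact_force: [0.1, -0.9, -0.6]
grip_width: 0.0642
gripper_force: 0.0
```

View pics/w7.png

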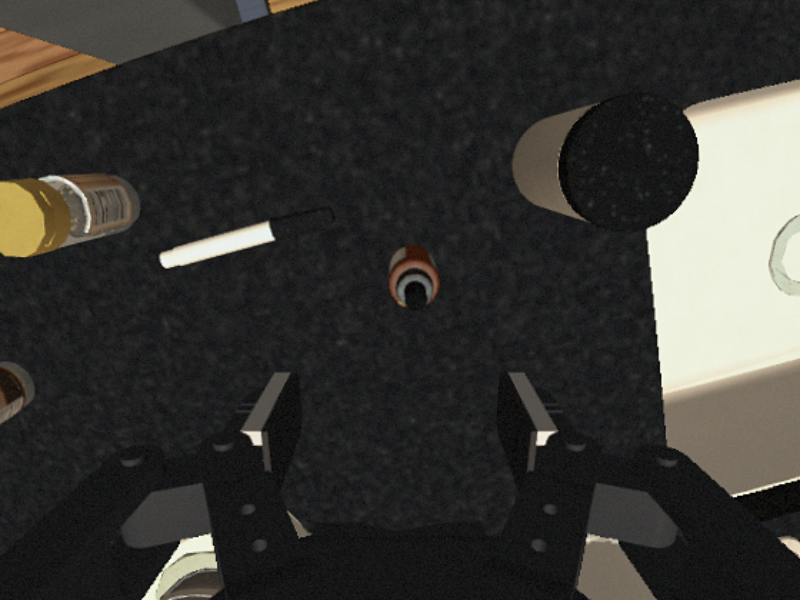

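The dropper bottle is at (414,279), with the bulb at (415,293). The canister is untouched, and the open fingers have room.

```bash
python3 - <<'E'
from h import *
import json
np.set_printoptions(precision=4,suppress=True)
p={k:np.array(v) for k,v in json.load(open('w7.json')).items()}
for n,u,v,z in(('sh',414,279,.07),('tip',415,294,.1)): print(n,onz(p,u*.7,v*.7,z))
E
python3 -m jog '[{"rx":0,"ry":0,"rz":0,"x":0,"y":0.09,"z":-0.5,"jaw":0.5},{"rx":0,"ry":0,"rz":0,"x":0,"y":0,"z":-0.7,"jaw":0.5},{"rx":0,"ry":0,"rz":0,"x":0,"y":0,"z":-0.2,"jaw":0.5},{"rx":0,"ry":0,"rz":0,"x":0,"y":0,"z":0,"jaw":0.5},{"rx":0,"ry":0,"rz":0,"x":0,"y":0,"z":0,"jaw":0.5}]' 25
```

```text
sh [0.514  0.3758 0.07  ]
tip [0.5152 0.3751 0.1   ]
clock: 26.88
tcp_pos: [0.5163, 0.3715, 0.129]
orientation: [0.399, 3.114, 0.003]
contact_force: [-0.6, 1.2, 0.3]
grip_width: 0.0638
gripper_force: 0.0
```

```bash
python3 -m jog '[{"rx":0,"ry":0,"rz":0,"x":-0.02,"y":0.05,"z":-0.6,"jaw":0.5},{"rx":0,"ry":0,"rz":0,"x":0,"y":0,"z":-0.6,"jaw":0.5},{"rx":0,"ry":0,"rz":0,"x":0,"y":0,"z":-0.35,"jaw":0.4},{"rx":0,"ry":0,"rz":0,"x":0,"y":0,"z":0,"jaw":0},{"rx":0,"ry":0,"rz":0,"x":0,"y":0,"z":0,"jaw":-0.05}]'
python3 -m jog '[{"rx":0,"ry":0,"rz":0,"x":0,"y":0,"z":0,"jaw":-1},{"rx":0,"ry":0,"rz":0,"x":0,"y":0,"z":0,"jaw":-1},{"rx":0,"ry":0,"rz":0,"x":0,"y":0,"z":0,"jaw":-1},{"rx":0,"ry":0,"rz":0,"x":0,"y":0,"z":0,"jaw":-1},{"rx":0,"ry":0,"rz":0,"x":0,"y":0,"z":0,"jaw":-1}]'
python3 -m jog '[{"rx":0,"ry":0,"rz":0,"x":0,"y":0,"z":0.2,"jaw":-1},{"rx":0,"ry":0,"rz":0,"x":0,"y":0,"z":0,"jaw":-1},{"rx":0,"ry":0,"rz":0,"x":0,"y":0,"z":0,"jaw":-1}]'
```

```text
clock: 27.5
tcp_pos: [0.515, 0.375, 0.0357]
orientation: [0.398, 3.115, 0.003]
contact_force: [-0.3, 0.5, 1.3]
grip_width: 0.0406
gripper_force: 0.0
clock: 28.12
tcp_pos: [0.5151, 0.3752, 0.036]
orientation: [0.397, 3.114, 0.004]
contact_force: [-0.3, -0.8, 6.3]
grip_width: 0.0314
gripper_force: 24.9
clock: 28.5
tcp_pos: [0.5137, 0.3744, 0.0463]
orientation: [-0.398, -3.116, -0.0]
contact_force: [0.3, 0.6, -1.4]
grip_width: 0.0317
gripper_force: 25.1
```

```bash
python3 -m jog '[{"rx":0,"ry":0,"rz":0,"x":0,"y":0,"z":0.6,"jaw":-1},{"rx":0,"ry":0,"rz":0,"x":0,"y":0,"z":0.95,"jaw":-1},{"rx":0,"ry":0,"rz":0,"x":0,"y":-0.3,"z":0.9,"jaw":-1},{"rx":0,"ry":0,"rz":0,"x":0,"y":-0.8,"z":0.4,"jaw":-1},{"rx":0,"ry":0,"rz":0,"x":0,"y":-1,"z":0,"jaw":-1},{"rx":0,"ry":0,"rz":0,"x":0,"y":-1,"z":0,"jaw":-1},{"rx":0,"ry":0,"rz":0,"x":0,"y":-1,"z":0,"jaw":-1},{"rx":0,"ry":0,"rz":0,"x":0,"y":-1,"z":0,"jaw":-1}]'
python3 -m jog '[{"rx":0,"ry":0,"rz":0,"x":-0.2,"y":-1,"z":0,"jaw":-1},{"rx":0,"ry":0,"rz":0,"x":-0.2,"y":-1,"z":0,"jaw":-1},{"rx":0,"ry":0,"rz":0,"x":-0.2,"y":-1,"z":0,"jaw":-1},{"rx":0,"ry":0,"rz":0,"x":-0.2,"y":-1,"z":0,"jaw":-1},{"rx":0,"ry":0,"rz":0,"x":-0.2,"y":-1,"z":0,"jaw":-1},{"rx":0,"ry":0,"rz":0,"x":-0.2,"y":-1,"z":0,"jaw":-1},{"rx":0,"ry":0,"rz":0,"x":-0.35,"y":-0.85,"z":0,"jaw":-1},{"rx":0,"ry":0,"rz":0,"x":0,"y":0,"z":0,"jaw":-1}]'
python3 - <<'E'
from h import *
import json
p=camera_params('wrist'); f=grab_frame('wrist')
json.dump({k:np.asarray(v).tolist() for k,v in p.items()},open('w8.json','w'))
cv2.imwrite('pics/w8.png',cv2.resize(f[:,:,::-1],(800,600)))
E
```

```text
clock: 29.5
tcp_pos: [0.5133, 0.0665, 0.217]
orientation: [-0.397, -3.116, -0.0]
contact_force: [0.9, -1.3, -0.2]
grip_width: 0.0312
gripper_force: 25.1
clock: 30.5
tcp_pos: [0.4174, -0.3473, 0.2173]
orientation: [-0.411, -3.114, 0.004]
contact_force: [0.8, -0.6, -0.3]
grip_width: 0.0313
gripper_force: 25.2
```

View pics/w8.png

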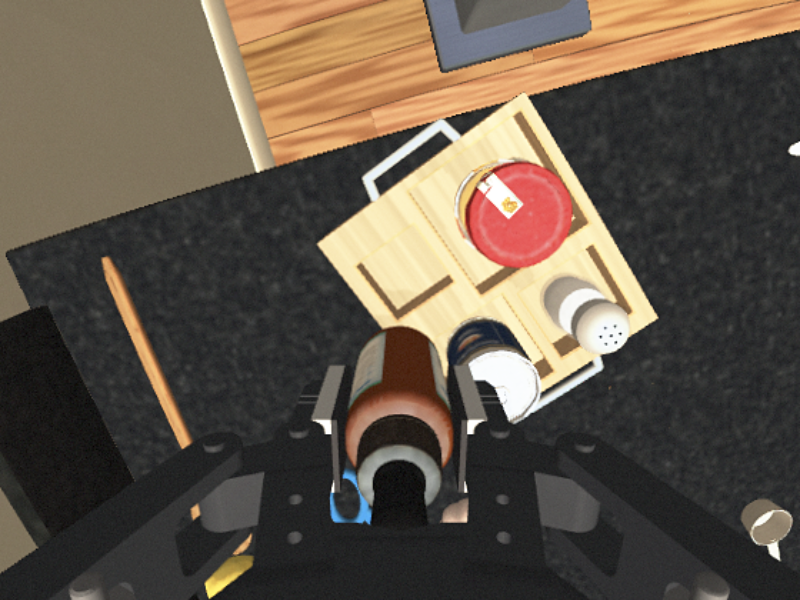

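The shaker stands in the 62 well (600,330). The dropper bottle hangs straight, and the 50 well is free at (405,275).

```bash
python3 -m jog '[{"rx":0,"ry":0,"rz":0,"x":0.05,"y":0.07,"z":-0.6,"jaw":-1},{"rx":0,"ry":0,"rz":0,"x":0,"y":0,"z":-0.9,"jaw":-1},{"rx":0,"ry":0,"rz":0,"x":0,"y":0,"z":-0.6,"jaw":-1},{"rx":0,"ry":0,"rz":0,"x":0,"y":0,"z":0,"jaw":-1},{"rx":0,"ry":0,"rz":0,"x":0,"y":0,"z":0,"jaw":-1}]'
```

```text
clock: 31.18
tcp_pos: [0.4249, -0.3382, 0.0924]
orientation: [0.396, 3.115, -0.0]
contact_force: [0.0, -0.5, -0.5]
grip_width: 0.0314
gripper_force: 25.2
```

```bash
python3 -m jog '[{"rx":0,"ry":0,"rz":0,"x":-0.07,"y":-0.07,"z":0,"jaw":-1},{"rx":0,"ry":0,"rz":0,"x":0,"y":0,"z":-0.2,"jaw":-1},{"rx":0,"ry":0,"rz":0,"x":0,"y":0,"z":0,"jaw":-1},{"rx":0,"ry":0,"rz":0,"x":0,"y":0,"z":0,"jaw":-1}]'
python3 -m jog '[{"rx":0,"ry":0,"rz":0,"x":0,"y":0,"z":-0.3,"jaw":-1},{"rx":0,"ry":0,"rz":0,"x":0,"y":0,"z":-0.2,"jaw":-1},{"rx":0,"ry":0,"rz":0,"x":0,"y":0,"z":0,"jaw":-1}]'
```

```text
clock: 31.68
tcp_pos: [0.4196, -0.3426, 0.0792]
orientation: [-0.398, -3.116, -0.0]
contact_force: [0.2, 1.4, -0.8]
grip_width: 0.0314
gripper_force: 25.2
clock: 32.05
tcp_pos: [0.4187, -0.3419, 0.0477]
orientation: [-0.397, -3.114, -0.002]
contact_force: [1.0, -0.2, -0.1]
grip_width: 0.0315
gripper_force: 25.2
```

```bash
python3 -m jog '[{"rx":0,"ry":0,"rz":0,"x":0.01,"y":0,"z":-0.03,"jaw":-1},{"rx":0,"ry":0,"rz":0,"x":0,"y":0,"z":0,"jaw":-1}]'
```

```text
clock: 32.3
tcp_pos: [0.4205, -0.3428, 0.0476]
orientation: [0.398, 3.116, -0.0]
contact_force: [0.8, -0.4, -1.4]
grip_width: 0.0316
gripper_force: 25.2
```

```bash
python3 -m jog '[{"rx":0,"ry":0,"rz":0,"x":0,"y":0,"z":-0.025,"jaw":-1},{"rx":0,"ry":0,"rz":0,"x":0,"y":0,"z":0,"jaw":-1}]'
```

```text
clock: 32.55
tcp_pos: [0.4203, -0.3426, 0.046]
orientation: [0.398, 3.116, 0.0]
contact_force: [-0.4, -0.5, -0.5]
grip_width: 0.0317
gripper_force: 25.2
```

```bash
python3 -m jog '[{"rx":0,"ry":0,"rz":0,"x":0,"y":0,"z":-0.025,"jaw":-1},{"rx":0,"ry":0,"rz":0,"x":0,"y":0,"z":0,"jaw":-1}]'
```

```text
clock: 32.8
tcp_pos: [0.4203, -0.3426, 0.0443]
orientation: [-0.398, -3.116, -0.0]
contact_force: [-0.6, -0.6, -1.3]
grip_width: 0.0314
gripper_force: 25.2
```

```bash
python3 -m jog '[{"rx":0,"ry":0,"rz":0,"x":0,"y":0,"z":-0.015,"jaw":-1},{"rx":0,"ry":0,"rz":0,"x":0,"y":0,"z":0,"jaw":-1}]'
```

```text
clock: 33.05
tcp_pos: [0.4204, -0.3427, 0.044]
orientation: [0.398, 3.116, 0.0]
contact_force: [-1.0, 1.4, 4.6]
grip_width: 0.0314
gripper_force: 25.7
```

```bash
python3 -m jog '[{"rx":0,"ry":0,"rz":0,"x":0,"y":0,"z":0,"jaw":-0.2},{"rx":0,"ry":0,"rz":0,"x":0,"y":0,"z":0,"jaw":0.1},{"rx":0,"ry":0,"rz":0,"x":0,"y":0,"z":0,"jaw":0.1},{"rx":0,"ry":0,"rz":0,"x":0,"y":0,"z":0,"jaw":0.1},{"rx":0,"ry":0,"rz":0,"x":0,"y":0,"z":0.3,"jaw":0.1},{"rx":0,"ry":0,"rz":0,"x":0,"y":0,"z":0.7,"jaw":0.1},{"rx":0,"ry":0,"rz":0,"x":0,"y":0,"z":0.9,"jaw":0.1},{"rx":0,"ry":0,"rz":0,"x":0.1,"y":0,"z":0.9,"jaw":0.1}]'
python3 -m jog '[{"rx":0,"ry":0,"rz":0,"x":0.6,"y":0.3,"z":0.6,"jaw":0.1},{"rx":0,"ry":0,"rz":0,"x":0.6,"y":0.3,"z":0.6,"jaw":0.1},{"rx":0,"ry":0,"rz":0,"x":0.4,"y":0.3,"z":0.2,"jaw":0.1},{"rx":0,"ry":0,"rz":0,"x":0,"y":0,"z":0,"jaw":0.1},{"rx":0,"ry":0,"rz":0,"x":0,"y":0,"z":0,"jaw":0.1}]'
python3 - <<'E'
from h import *
import json
p=camera_params('wrist'); f=grab_frame('wrist')
json.dump({k:np.asarray(v).tolist() for k,v in p.items()},open('w9.json','w'))
s=grab_frame('scene')[110:320,130:410]
a=cv2.resize(f,(800,600)); b=cv2.resize(s,(400,300))
a[300:,400:]=b
cv2.imwrite('pics/w9.png',a[:,:,::-1])
E
```

```text
clock: 34.05
tcp_pos: [0.4255, -0.3428, 0.2142]
orientation: [0.4, 3.116, -0.0]
contact_force: [1.2, -0.1, -0.4]
grip_width: 0.0468
gripper_force: 0.0
clock: 34.67
tcp_pos: [0.5211, -0.2892, 0.2957]
orientation: [-0.399, -3.115, 0.0]
contact_force: [-0.3, -0.1, 0.6]
grip_width: 0.0469
gripper_force: 0.0
```

View pics/w9.png

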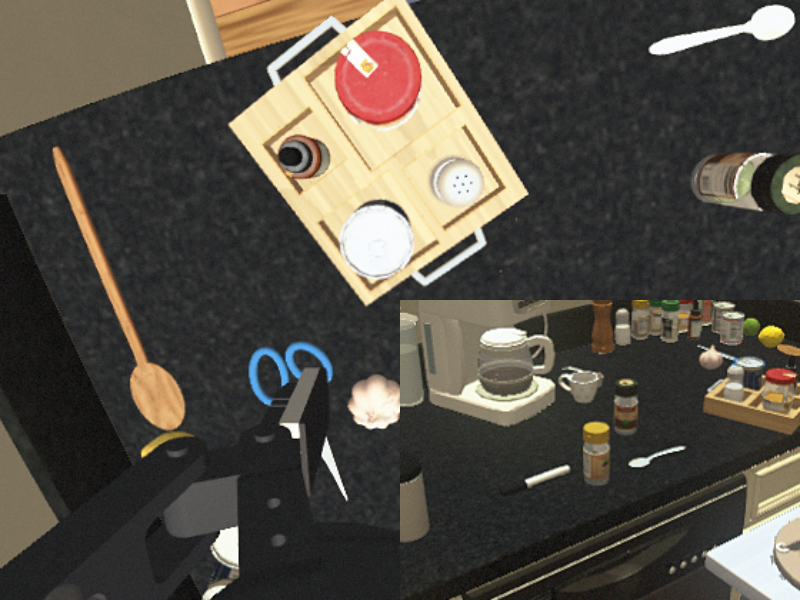

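All four stand upright in their wells: jar (378,77), dropper (290,155), shaker (460,182), tin (376,240). The inset shows the spice jars and canister still standing.

```bash
python3 - <<'E'
from h import *
import json
np.set_printoptions(precision=4,suppress=True)
p={k:np.array(v) for k,v in json.load(open('w9.json')).items()}
a=np.radians(21.17);c=np.array([.4421,-.2829]);M=np.array([[np.cos(a),-np.sin(a)],[np.sin(a),np.cos(a)]])
for n,u,v,z in(('jar',378,77,.098),('tin',376,240,.08),('salt',460,183,.095),('drop tip',290,155,.11)): print(n,M.T@(onz(p,u*.7,v*.7,z)[:2]-c))
print(r.hand_in())
E
```

```text
jar [-0.0423  0.0309]
tin [ 0.0477 -0.0383]
salt [0.0483 0.0368]
drop tip [-0.0359 -0.047 ]
the job is handed in; nothing more can be done
None
```

The job is handed in at about 35 s of the 109 s allowed: jar, tin, salt shaker and dropper bottle each stand in their own wells, measured within about 6 mm of centre, and the spice jars and canister are still upright where they were (the verdict was not reported back).

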